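# Seat a tube block under the lips of a bench shaker

## Robot

A 6-joint arm with a two-finger parallel gripper is mounted at the origin on a cart in front of the work surface, level with it; the furniture and walls round the work are solid. World frame = base frame: x ahead of the robot, y to its left, z up, the work surface at z = 0. Lengths are in m, angles in rad, forces in N, time in s.
With the tool pointing down it reaches from about 0.25 to 0.725 m from the base axis. Payload 9.7 kg.
Tool frame: the origin (TCP) lies where the fingers leave the gripper's body, on its centre line; the fingertips stand 73 mm ahead of it and the grasp point (between the pads) lies grip_depth ahead of it (grip_depth is the distance from the TCP to the grasp point, in m); z points along the fingers, x is the direction in which the jaws open and shut, and the axes are right-handed (so a half turn about z gives the same grasp; the last joint's range is limited). The gripper opens to 85 mm and grips with 20 to 120 N. Pads are 22 mm wide; open, the fingers measure 114 mm over their backs; the gripper's body (76 mm by 85 mm) begins 54 mm behind the grasp point. The pads swing forward as they close: fully open they stand 13 mm farther back than shut.
Start: joints at [-1.144, 0.087, 0.176, 1.66, 0, 1.571], TCP at [0.228, -0.501, 0.304] pointing down, gripper open.
Joint ranges: [-3.13, 3.13], [-0.85, 1.81], [-1.15, 1.24], [-2.2, 2.28], [-1.44, 1.52], [-3.14, 3.14]. Speed limits (rad/s): [2.22, 2.22, 2.57, 3.14, 3.14, 3.14].

## Interface

Orientations are given as [roll, pitch, yaw] about the fixed x, y, z axes, in that order (R = Rz(yaw) Ry(pitch) Rx(roll)).
In Python, from bench import * gives the robot as it stands.
- The arm moves only by the tool step_arm, never from a script. Its arguments are lists of equal length, an entry for each row: "jaw": the closure, from 0 (fully open) to 1 (shut); "translation": the shift along the tool's x, y, z in m, a list of three; "roll": the turn about the tool's z in rad. In form: {"jaw": [jaw, ...], "translation": [[tx, ty, tz], ...], "roll": [roll, ...]}. A call has 1 to 20 rows; each row shifts and turns the commanded pose from where the row before left it, along the tool's axes as they then stand; what a row does not reach is not made up. A row lasts 1/10 s, in which the tool goes at most 50 mm and 8.59 degrees, less where a joint would pass 70% of its speed; a pose out of reach is approached as far as the arm can. A call with a gripper value outside its range is refused whole. The fingers move at their own pace and stop on an object; "newtons" is the grip in N (left out, the last holds). Time passes only in rows, so rows that do not move let the fingers close. It gives the time, the measured TCP pose, the force and the opening at its end, in the units of the state.
- observe(): the state, without advancing time (a new reading comes with each control period).
- snapshot(name): name is "side" or "top" or "wrist"; returns a dict with "image" (420x560x3 uint8, red, green, blue), "fx", "fy", "cx", "cy" (pixels), "camera_from_world" (4x4, takes a point from world to camera coordinates); the wrist camera has in their place "T_tool_cam" (4x4, takes a point from camera to tool coordinates, whose origin is the TCP and whose axes are the tool frame's). Camera axes: x right, y down, z forward; pixel columns grow to the right and rows downward; lengths in m; the calibration is good to about 2 mm. A picture is of the moment at which its call begins: read the wrist's pose just before it. There is no depth.
- finish_job(): hands the job in, once; it reports no verdict.
The state is a dict: "time": time; "joint_pos": joint angles; "joint_vel": joint speeds; "tau": joint torques, N m; "ee_pos": TCP position; "eef_rot": TCP orientation; "wrist_force": force on the tool from outside, world axes, zero at the start; "wrist_torque": the same for the moment, N m; "grip_width": finger opening in m.
Only numpy, scipy, OpenCV 4.12 (cv2) and the standard library are available. Lean on these libraries where they do the work, as an engineer would, in place of code of your own. Each camera call takes 0.05 s, during which the arm holds its last target. There are 200 camera calls.

## Task

Pick up the metal tube block, set it on the shaker's platform in front of the U-shaped holder and slide its foot in under the overhanging lips until it meets the adjustable end stop, whose setting is hidden and must be felt. Press the block home against it with a steady push of about 15 newtons for a second, never loading the stop with more than 25 newtons, and let go, leaving it upright and fully home. Do not move or topple the other things on the bench.

Things in the scene. Friction and masses are not known exactly. Their poses are not given: they have to be found in the camera images.
- tube_block: Loose plain aluminium tube block, 0.25-0.45 kg: square foot flange 84 x 84 x 6 mm, centred on it a square upright body 36 x 36 mm with nine dark wells in its top; 68 mm high in all. Origin: centre of the foot's underside; z up, x and y square to the sides. Grip the body across two opposite faces, at least 20 mm above the foot (fingers must clear the lips). Fits the holder at any quarter turn.
- shaker: Low bench shaker fixed to the bench: grey base with an aluminium platform 200 (x) x 144 (y) mm, its flat top 30 mm above the bench. Origin: centre of the underside; z up; +x is the way a block slides into the U-shaped holder on the platform, which opens to -x. A block can be set down in front of the mouth with its centre at x = -68 mm, y = 0.
- stop: End stop that closes the holder, fixed, with a clamped adjustable bar (60 mm wide) hidden under its lip. Origin: on the platform top, 70 mm from the shaker's origin along its x, where the bar's face is at its deepest setting; axes as the shaker's. The bar may be set up to 21 mm nearer the mouth; this is not measured and must be felt. Sliding drag (2-5 N) adds to the push at the stop.
- home (a point): Point on the platform where the centre of the block's underside is when home with the bar at its deepest setting: 28 mm from the shaker's origin along its x; axes as the shaker's. The true home lies 0 to 21 mm short of this point, by the hidden setting.
- mouth (a point): Middle of the holder's entrance, on the platform, 10 mm from the shaker's origin along its -x. From here to the stop run two cheeks 87 mm apart (1.5 mm play each side of the foot); guides flare to about 100 mm, 15 mm before it. Steel lips overhang 8 mm inward at the sides, 22 mm at the end; underside 8 mm, top 13 mm (screws 16 mm) above the platform.
- tips: Bystander: pipette tip box, 94 x 122 x 76 mm, loose. Origin: centre of the underside.
- bench_timer: Bystander: white bench timer, 72 x 64 x 18 mm, loose. Origin: centre of the underside.
- felt_marker: Bystander: felt marker lying down, 135 mm long, 17 mm thick, loose. Origin: middle of its underside.
- spare_vial: Bystander: small upright vial, 15 mm wide, 41 mm high, loose. Origin: centre of the underside.
- spare_cuvette: Bystander: grey moulded cuvette block without a foot, 46 x 47 mm, 62 mm high with thin rods up to 134 mm, loose. Origin: centre of the underside.
Mind the look-alikes: they are no part of the job. What is shaped like the tube_block but pink or yellow is not meant.

How it is judged:
On the way, in this order (a step that is already met when the one before it is completed fails the run):
1. the block stands flat on the platform with the front of its foot under the lips, not yet home (x of tube_block in the frame of home between -0.078 and -0.026 m and y of tube_block in the frame of home between -0.004 and 0.004 m and z of tube_block in the frame of home between -0.002 and 0.003 m), for 0.05 s.
2. the foot is pressed against the end stop with more than 6 N for 0.4 s (contact force between tube_block and stop above 6 N and z of tube_block in the frame of home between -0.002 and 0.003 m), for 0.4 s.
At the end, for the whole second after the job is handed in: The tube block is released, still and upright (0.04 rad) on the platform, foot under the lips in its home place (centre 23 mm short of to 1.5 mm past the home point, since the stop setting varies 0 to 21 mm), within 3 mm of the middle line and square within 0.06 rad (any quarter turn) (x of tube_block in the frame of home between -0.023 and 0.0015 m and y of tube_block in the frame of home between -0.003 and 0.003 m and z of tube_block in the frame of home between -0.002 and 0.002 m and (angle between the x axis of tube_block and the x axis of shaker, either way round below 0.06 rad or angle between the y axis of tube_block and the x axis of shaker, either way round below 0.06 rad) and angle between tube_block's own z axis and vertical below 0.04 rad and linear speed of tube_block below 0.01 m/s and contact force between the fingers and tube_block below 0.1 N); the robot touches nothing.
It fails at once if the end stop is loaded with more than 25 N by the block (contact force between tube_block and stop above 25 N).
It fails at once if another thing on the bench is moved by more than 20 mm or toppled (distance of any of tips, bench_timer, felt_marker, spare_vial, spare_cuvette from where it was at the start of the episode above 0.02 m or angle between any of tips, bench_timer, spare_vial, spare_cuvette's own z axis and vertical above 0.4 rad).
It also fails if it takes over 56 s, if anything falls off the work surface, if the arm or the gripper's body presses on something with over 40 N, if the wrist force passes 120 N, or if a joint passes its speed limit or range.

## Working session

There is one attempt and no reset: what is moved stays moved. The work goes in short steps, Python scripts to look and compute and a tool call to move; the robot and the scene stay as the last step left them, time stands still between calls to the robot, and variables do not carry over. Pictures are saved under pics/ and viewed, about 8 in all and at most 12, crops included, and the job is handed in when it is done.

Besides the shell and the picture viewer there is one more tool, called after "Call:" as name([rows], argument=value, ...), one row to a line, values as JSON. step_arm: Moves the arm, as the interface text tells. Its arguments: {"type":"object","properties":{"jaw":{"type":"array","items":{"type":"number"}},"translation":{"type":"array","items":{"type":"array","items":{"type":"number"}}},"roll":{"type":"array","items":{"type":"number"}},"newtons":{"type":"number"}},"required":["jaw","translation","roll"]}

```bash
mkdir -p pics; ls; python3 - <<'E'
from bench import *
import cv2, numpy as np, pickle
o=observe(); print({k:np.round(v,4).tolist() for k,v in o.items()})
d={}
for n in("top","side","wrist"):
    s=snapshot(n); d[n]=s; cv2.imwrite(f"pics/{n}0.png",s["image"][:,:,::-1])
    print(n,{k:np.round(v,4).tolist() for k,v in s.items() if k!="image"})
pickle.dump(d,open("s0.pkl","wb"))
E
```

```text
pics
{'time': 0.0, 'joint_pos': [-1.144, 0.0875, 0.1751, 1.6598, -0.0, 1.5708], 'joint_vel': [0.0011, 0.0, -0.0009, 0.0004, -0.0006, -0.0008], 'tau': [0.0005, -52.039, 46.4805, 0.0163, 0.0001, -0.0], 'ee_pos': [0.2276, -0.5006, 0.3032], 'eef_rot': [3.1415, 0.0013, -1.144], 'wrist_force': [0.4745, -0.2166, -0.2238], 'wrist_torque': [0.0034, 0.0177, 0.01], 'grip_width': 0.0857}
top {'fx': 424.4541, 'fy': 424.4541, 'cx': 280.238, 'cy': 208.5742, 'camera_from_world': [[-0.0238, -0.9996, -0.0166, -0.0141], [-0.9919, 0.0257, -0.1246, 0.5845], [0.125, 0.0135, -0.9921, 0.8449], [0.0, 0.0, 0.0, 1.0]]}
side {'fx': 443.3859, 'fy': 443.3859, 'cx': 273.2402, 'cy': 210.1766, 'camera_from_world': [[-0.9779, -0.2079, -0.0202, 0.5308], [-0.1212, 0.6435, -0.7558, 0.1082], [0.1701, -0.7367, -0.6545, 0.7794], [0.0, 0.0, 0.0, 1.0]]}
wrist {'fx': 348.7909, 'fy': 348.7909, 'cx': 278.4919, 'cy': 208.6296, 'T_tool_cam': [[1.0, -0.0002, -0.0001, 0.0], [0.0002, 0.9492, 0.3148, -0.0817], [-0.0, -0.3148, 0.9492, -0.0696], [0.0, 0.0, 0.0, 1.0]]}
```

View pics/top0.png

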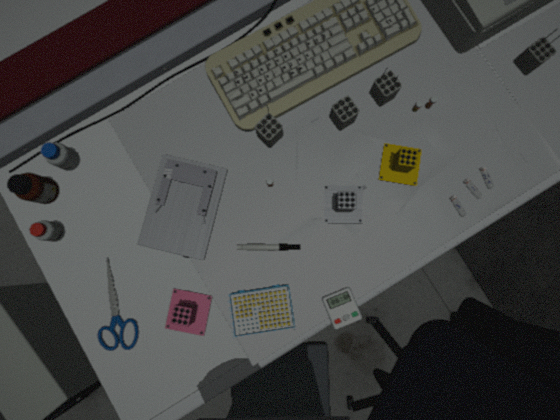

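View pics/side0.png

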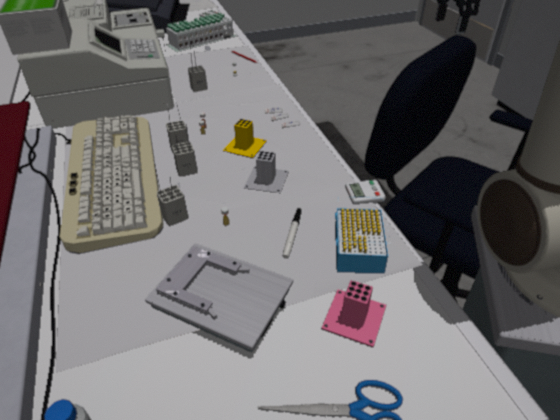

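Candidates in the top view are:
- grey footed block at (346,201)
- pink footed block at (188,312)
- yellow footed block at (402,160)
- grey footless cuvettes at (270,130), (345,112), (386,88) and (540,50)

By the description I choose (346,201). The shaker is at (182,207), and its mouth faces down in the image. Next is a close crop.

```bash
python3 - <<'E'
import cv2,numpy as np,pickle
d=pickle.load(open("s0.pkl","rb"));im=d["top"]["image"][:,:,::-1]
g=lambda x0,y0,w,h,k:cv2.resize(np.clip(im[y0:y0+h,x0:x0+w].astype(float)*1.6,0,255).astype(np.uint8),None,fx=k,fy=k,interpolation=cv2.INTER_CUBIC)
a=g(130,148,110,120,5)[:600]; b=g(318,178,56,56,4)
c=np.zeros((600,800,3),np.uint8);c[:,:550]=a;c[:224,560:784]=b
s=d["side"]["image"][:,:,::-1][140:200,240:296];c[300:540,560:784]=cv2.resize(s,None,fx=4,fy=4)
cv2.imwrite("pics/crop.png",c)
E
```

```text
(no output)
```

View pics/crop.png

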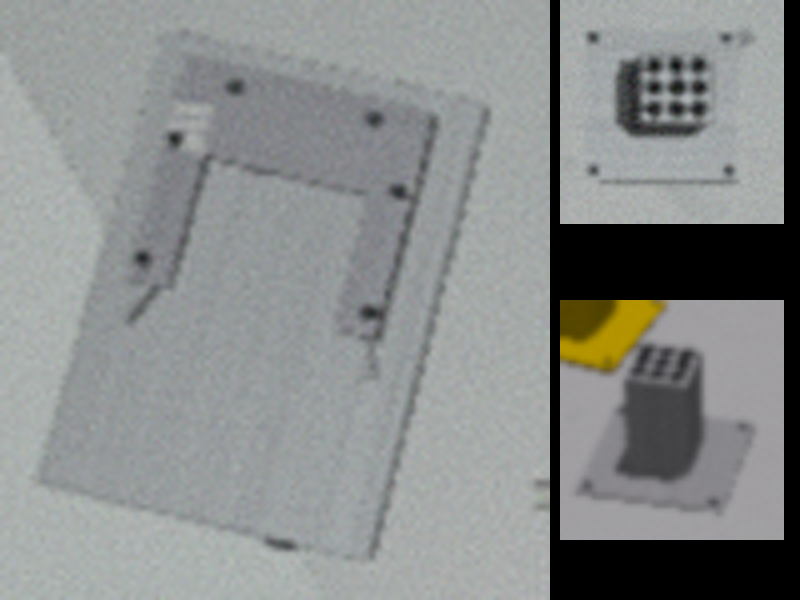

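```bash
cat >h.py <<'E'
import numpy as np,cv2
from scipy.spatial.transform import Rotation as R
def cast(s,px,z,T=None):
    """pixels -> world points on plane z; T = world_from_camera"""
    if T is None: T=np.linalg.inv(s["camera_from_world"])
    px=np.atleast_2d(px).astype(float)
    r=np.c_[(px[:,0]-s["cx"])/s["fx"],(px[:,1]-s["cy"])/s["fy"],np.ones(len(px))]@T[:3,:3].T
    return T[:3,3]+r*((z-T[2,3])/r[:,2])[:,None]
def wristT(s,o):
    W=np.eye(4);W[:3,:3]=R.from_euler("xyz",o["eef_rot"]).as_matrix();W[:3,3]=o["ee_pos"]
    return W@s["T_tool_cam"]
def totool(o,p): # world point -> tool coords
    return R.from_euler("xyz",o["eef_rot"]).as_matrix().T@(np.asarray(p)-o["ee_pos"])
E
python3 - <<'E'
from h import *;import pickle
s=pickle.load(open("s0.pkl","rb"))["top"]
b=cast(s,[(326.25,187.25),(359.5,187.25),(326.25,220.5),(360,220.5)],.006)
print("block",b.mean(0),b)
w=cast(s,np.array([(638,57),(709,57),(640,122),(709,122)])/4.+[318-140,178],.068);print("top",w.mean(0),w)
c=cast(s,np.array([(170,33),(490,105),(38,482),(372,558)])/5.+[130,148],.03)
print("shaker",c.mean(0),c[:,:2])
u=(c[0]+c[1]-c[2]-c[3])/2;print(np.linalg.norm(u),np.arctan2(u[1],u[0]))
v=(c[0]+c[2]-c[1]-c[3])/2;print(np.linalg.norm(v),np.arctan2(-v[0],v[1]))
q=cast(s,np.array([(143,258),(370,313),(174,138),(398,190),(235,87),(375,118)])/5.+[130,148],.046)
m=(q[::2]+q[1::2])/2;print("mids",m[:,:2]);y=np.arctan2(u[1],u[0]);print((m-c.mean(0))[:,:2]@np.array([[np.cos(y),-np.sin(y)],[np.sin(y),np.cos(y)]]))
E
```

```text
block [ 0.59469352 -0.16318959  0.006     ] [[ 0.63164789 -0.12867746  0.006     ]
 [ 0.6297317  -0.20020827  0.006     ]
 [ 0.55961269 -0.12598681  0.006     ]
 [ 0.55778179 -0.19788581  0.006     ]]
top [ 0.59316966 -0.16208226  0.068     ] [[ 0.61006274 -0.1447896   0.068     ]
 [ 0.6091187  -0.18029646  0.068     ]
 [ 0.577194   -0.14445076  0.068     ]
 [ 0.5763032  -0.17879222  0.068     ]]
shaker [0.59492306 0.17441659 0.03      ] [[0.70740563 0.21683183]
 [0.67226897 0.08016011]
 [0.51738793 0.27002821]
 [0.48262972 0.13064621]]
0.1967799917179883 -0.26659446993155766
0.1423823668177164 -0.24798157597248727
mids [[0.59535984 0.17529749]
 [0.64601816 0.16325442]
 [0.67186817 0.15532253]]
[[0.00018927 0.00096485]
 [0.05223074 0.00269304]
 [0.0792572  0.00185148]]
```

Call:
step_arm([
  [-0.013,-0.0394,0],
  [-0.013,-0.0394,0],
  [-0.013,-0.0394,0],
  [-0.013,-0.0394,0],
  [-0.013,-0.0394,0],
  [-0.013,-0.0394,0],
  [-0.013,-0.0394,0],
  [-0.013,-0.0394,0],
  [-0.013,-0.0394,0],
  [-0.013,-0.0394,0],
  [-0.013,-0.0394,0],
  [-0.013,-0.0394,0],
  [0,0,0.012],
  [0,0,0.012],
  [0,0,0.012],
  [0,0,0.012],
  [0,0,0.012],
  [0,0,0.012],
  [0,0,0.012],
  [0,0,0.012],
], jaw=[0,0,0,0,0,0,0,0,0,0,0,0,0,0,0,0,0,0,0,0], roll=[0,0,0,0,0,0,0,0,0,0,0,0,-0.14,-0.14,-0.14,-0.14,-0.14,-0.14,-0.14,-0.14], newtons=40)

```text
time: 2.15
ee_pos: [0.5933, -0.1629, 0.207]
eef_rot: [-3.141, 0.001, -0.018]
wrist_force: [0.4, -0.4, -0.3]
grip_width: 0.0856
```

```bash
python3 - <<'E'
from bench import *;from h import *;import pickle
o=observe();s=snapshot("wrist");o2=observe();pickle.dump((o,s),open("w1.pkl","wb"))
print(o["ee_pos"],o["eef_rot"],o2["ee_pos"],o2["time"],o2["wrist_force"])
cv2.imwrite("pics/w1.png",np.clip(s["image"][:,:,::-1]*1.4,0,255).astype(np.uint8))
E
```

```text
[ 0.59334741 -0.16290932  0.20700819] [-3.14138330e+00  6.70628868e-04 -1.83099095e-02] [ 0.59284981 -0.16277017  0.20477382] 2.2 [ 0.28450854  0.45894265 -2.13200944]
```

View pics/w1.png

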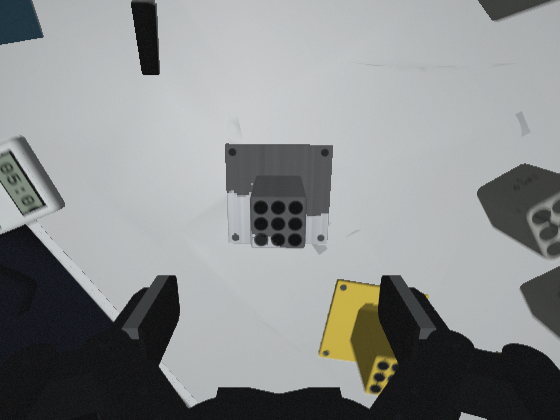

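The wrist view shows the grey block upright. Its foot corners are near (225,144) and (333,145), its screws at (232,152), (325,153), (235,238) and (320,238), and its well grid is centred at (278,224).

```bash
python3 - <<'E'
from h import *;import pickle
o,s=pickle.load(open("w1.pkl","rb"));T=wristT(s,o)
f=cast(s,[(232,152),(325,153),(235,238),(320,238)],.006,T)
w=cast(s,[(260.5,207),(278,207),(295,207),(261,224),(278,224),(295,224),(261,240),(278,240),(295,240)],.068,T)
for p in(f,w):print(p.mean(0),totool(o,p.mean(0)),[np.linalg.norm(p[1]-p[0])])
print(f[:,:2])
a=f[1]-f[0];b=f[3]-f[2];print([np.arctan2(x[1],x[0]) for x in(a,b,f[0]-f[2]+0,f[1]-f[3],w[2]-w[0],w[8]-w[6])])
E
```

```text
[ 0.59355044 -0.16146518  0.006     ] [ 0.00031135 -0.00140553  0.20100833] [np.float64(0.07216130471947024)]
[ 0.59366558 -0.16110025  0.068     ] [ 0.00037822 -0.00178549  0.13900835] [np.float64(0.011008361482091323)]
[[ 0.55858013 -0.12448108]
 [ 0.63071071 -0.12658644]
 [ 0.55673083 -0.1967457 ]
 [ 0.62818007 -0.1980475 ]]
[np.float64(-0.029179952861824145), np.float64(-0.0182178012114702), np.float64(1.545211356051867), np.float64(1.5353982119796334), np.float64(-0.018297263745404975), np.float64(-0.018212508939057917)]
```

Call:
step_arm([
  [0.0003,-0.0015,0.012],
  [0,0,0.012],
  [0,0,0.012],
  [0,0,0.012],
  [0,0,0.012],
  [0,0,0.012],
  [0,0,0.012],
  [0,0,0.012],
  [0,0,0],
  [0,0,0],
], jaw=[0,0,0,0,0,0,0,0,0,0], roll=[0,0,0,0,0,0,0,0,0,0])

```text
time: 3.2
ee_pos: [0.5938, -0.1614, 0.1118]
eef_rot: [-3.142, 0.0, -0.024]
wrist_force: [0.2, 0.0, 0.3]
grip_width: 0.0855
```

```bash
python3 - <<'E'
import bench;from bench import *
print([n for n in dir(bench) if n[0]!='_'],globals().get("grip_depth"))
o=observe();print(o["ee_pos"],o["eef_rot"],o["wrist_force"],o["joint_pos"])
E
```

```text
['MotionError', 'finish_job', 'grip_depth', 'observe', 'snapshot'] 0.0539
[ 0.59377207 -0.16143353  0.11175881] [-3.14151198e+00  3.16224672e-04 -2.40819089e-02] [0.15679203 0.03242639 0.32690756] [-2.65462301e-01  2.52066495e-01 -7.69646644e-03  1.31135971e+00
  2.74353168e-06  1.32941595e+00]
```

Call:
step_arm([
  [0,0,0.008],
  [0,0,0],
  [0,0,0],
  [0,0,0],
  [0,0,0],
  [0,0,0],
  [0,0,0],
  [0,0,0],
  [0,0,0],
  [0,0,0],
], jaw=[0,1,1,1,1,1,1,1,1,1], roll=[0,0,0,0,0,0,0,0,0,0], newtons=40)

```text
time: 4.2
ee_pos: [0.5939, -0.1615, 0.1043]
eef_rot: [3.141, -0.0, -0.024]
wrist_force: [-1.5, -0.6, 5.2]
grip_width: 0.0353
```

Call:
step_arm([
  [0,0,-0.01],
  [0,0,-0.02],
  [0,0,-0.025],
  [0,0,-0.025],
  [0,0,-0.02],
  [0,0,0],
], jaw=[1,1,1,1,1,1], roll=[0,0,0,0,0,0])

```text
time: 4.8
ee_pos: [0.5947, -0.1616, 0.2068]
eef_rot: [3.141, -0.004, -0.024]
wrist_force: [0.1, -0.3, -3.4]
grip_width: 0.0356
```

Call:
step_arm([
  [-0.0164,-0.0324,-0.0116],
  [-0.0164,-0.0324,-0.0116],
  [-0.0164,-0.0324,-0.0116],
  [-0.0164,-0.0324,-0.0116],
  [-0.0164,-0.0324,-0.0116],
  [-0.0164,-0.0324,-0.0116],
  [-0.0164,-0.0324,-0.0116],
  [-0.0164,-0.0324,-0.0116],
  [0,0,0],
  [0,0,0],
  [0,0,0],
  [0,0,0],
  [0,0,0],
], jaw=[1,1,1,1,1,1,1,1,1,1,1,1,1], roll=[0,0,0,0,0,0,0,0,0.115,0.115,0,0,0])

```text
time: 6.1
ee_pos: [0.4689, 0.1006, 0.296]
eef_rot: [3.141, 0.001, -0.252]
wrist_force: [-0.2, 0.3, -2.7]
grip_width: 0.0359
```

```bash
python3 - <<'E'
from bench import *;from h import *;import pickle
o=observe();s=snapshot("wrist");o2=observe();pickle.dump((o,s),open("w2.pkl","wb"))
print(o["ee_pos"],o["eef_rot"],o2["time"],o2["wrist_force"])
cv2.imwrite("pics/w2.png",np.clip(s["image"][:,:,::-1]*1.3,0,255).astype(np.uint8))
E
```

```text
[0.46887528 0.10060246 0.29604407] [ 3.14118751e+00  8.87906456e-04 -2.51957912e-01] 6.15 [ 0.58529297 -0.23314355 -3.62240296]
```

View pics/w2.png

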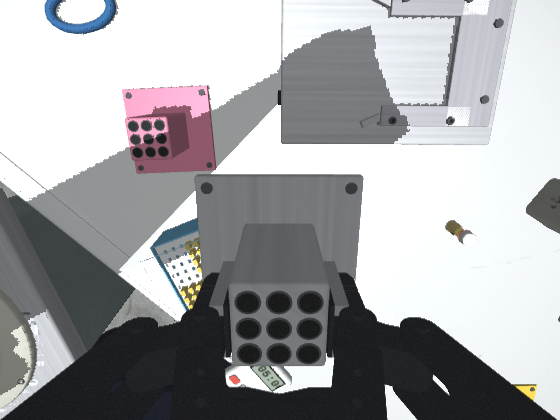

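The holder is cut off at the top of this view, so I shift up and left and look again.

Call:
step_arm([
  [-0.01,-0.025,0],
  [-0.01,-0.025,0],
  [0,0,0],
  [0,0,0],
], jaw=[1,1,1,1], roll=[0,0,0,0])

```text
time: 6.55
ee_pos: [0.462, 0.1544, 0.2964]
eef_rot: [3.141, 0.0, -0.252]
wrist_force: [0.3, -0.4, -4.1]
grip_width: 0.0355
```

```bash
python3 - <<'E'
from bench import *;from h import *;import pickle
o=observe();s=snapshot("wrist");o2=observe();pickle.dump((o,s),open("w3.pkl","wb"))
print(o["ee_pos"],o["eef_rot"],o2["time"],o2["wrist_force"])
c=s["image"][0:225,260:560,::-1]*1.2
cv2.imwrite("pics/w3.png",cv2.resize(np.clip(c,0,255).astype(np.uint8),None,fx=2.6,fy=2.6,interpolation=cv2.INTER_CUBIC))
E
```

```text
[0.46204624 0.15441411 0.29642716] [ 3.14114338e+00  3.28160342e-04 -2.52089165e-01] 6.6 [-0.25863686 -0.12008439 -2.66000074]
```

View pics/w3.png

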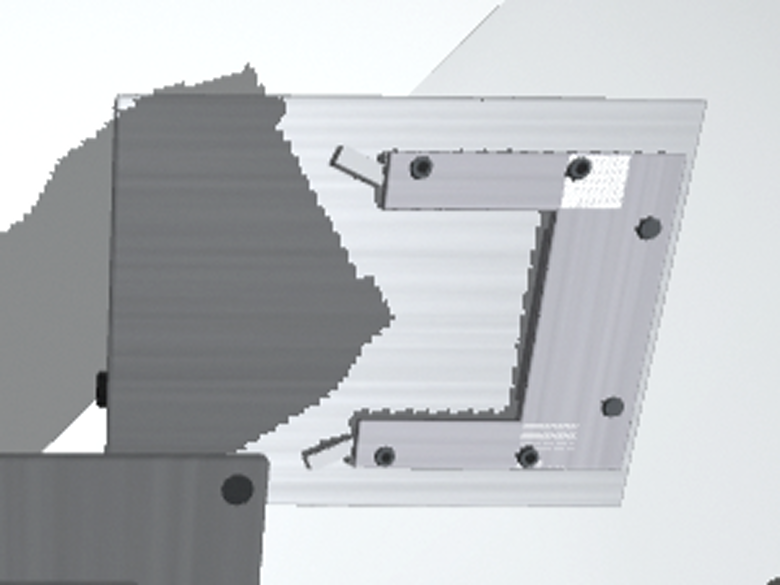

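```bash
python3 - <<'E'
from h import *;import pickle
o,s=pickle.load(open("w3.pkl","rb"));T=wristT(s,o)
C=lambda p,z:cast(s,np.array(p)/2.6+[260-.3,-.3],z,T)[:,:2]
q=C([(422,167),(386,456),(580,168),(529,457),(650,227),(612,407)],.046);m=(q[::2]+q[1::2])/2
l=C([(384,209),(545,209),(360,420),(518,420)],.043);e=C([(552,212),(520,418)],.043);so=C([(384,153),(685,154),(358,467),(621,468)],.043)
p=C([(116,96),(706,99),(622,506),(280,502)],.03)
a=lambda v:float(np.arctan2(v[1],v[0]))
print("mids",m,a(m[1]-m[0]),a(m[2]-m[0]))
print("screw rows",a(q[2]-q[0]),a(q[3]-q[1]),[a(q[i]-q[i+1])-np.pi/2 for i in(0,2,4)])
print("lips",a(l[1]-l[0]),a(l[3]-l[2]),a(e[0]-e[1])-np.pi/2,"outer",a(so[1]-so[0]),a(so[3]-so[2]))
print("plat",a(p[1]-p[0]),a(p[2]-p[3]),a(p[1]-p[2])-np.pi/2,np.linalg.norm(p[1]-p[0]),np.linalg.norm(p[1]-p[2]))
y=-.255;Rm=np.array([[np.cos(y),-np.sin(y)],[np.sin(y),np.cos(y)]])
tl,tr,br=p[:3];print("center from corners",(tl+br)/2)
for n,v in dict(q=q,l=l,e=e,so=so,p=p).items():print(n,(v@Rm).round(4).tolist())
print(Rm)
E
```

```text
mids [[0.5944793  0.17856732]
 [0.64437086 0.16535942]
 [0.67003062 0.15867945]] -0.2587953521228445 -0.25739728038393156
screw rows -0.2582211398559932 -0.25937071102881953 [-0.2571499719052841, -0.25821828485625686, -0.2669490990528973]
lips -0.25234614702358393 -0.25225251472189014 -0.24276878326290485 outer -0.2554311813295376 -0.25612636629771446
plat -0.2569945945610335 -0.2643420350215322 -0.251671417562473 0.19804513068262916 0.14200647493064011
center from corners [0.59438397 0.17854885]
q [[0.5303, 0.371], [0.5301, 0.2745], [0.582, 0.3708], [0.5817, 0.2743], [0.6087, 0.3526], [0.608, 0.2925]]
l [[0.5205, 0.3581], [0.5743, 0.3583], [0.5203, 0.287], [0.577, 0.2872]]
e [[0.5768, 0.3573], [0.5776, 0.2879]]
so [[0.5184, 0.3754], [0.6173, 0.3754], [0.5215, 0.2697], [0.6176, 0.2696]]
p [[0.4309, 0.3939], [0.6289, 0.3935], [0.6294, 0.2515], [0.4976, 0.2527]]
[[ 0.9676633   0.25224541]
 [-0.25224541  0.9676633 ]]
```

Call:
step_arm([
  [0.018,-0.0188,0],
  [0.018,-0.0188,0],
  [0.018,-0.0189,0],
  [0,0,0.02],
  [0,0,0.025],
  [0,0,0.025],
  [0,0,0.025],
  [0,0,0.025],
  [0,0,0.02],
  [0,0,0.01],
  [0,0,0.004],
  [0,0,0],
  [0,0,0],
  [0,0,0],
], jaw=[1,1,1,1,1,1,1,1,1,1,1,1,1,1], roll=[0.0055,0,0,0,0,0,0,0,0,0,0,0,0,0])

```text
time: 8.0
ee_pos: [0.5292, 0.1953, 0.1438]
eef_rot: [-3.141, -0.001, -0.259]
wrist_force: [-1.3, -0.8, -3.6]
grip_width: 0.0355
```

```bash
python3 - <<'E'
from bench import *;from h import *;import pickle
o=observe();s=snapshot("wrist");t=snapshot("side");o2=observe();pickle.dump((o,s,t),open("w4.pkl","wb"))
print(o["ee_pos"],o["eef_rot"],o2["time"],o2["wrist_force"])
c=np.zeros((600,800,3));c[:,:]=cv2.resize(s["image"][0:420,:,::-1],(800,600))
c[380:600,0:300]=cv2.resize(t["image"][220:352,130:310,::-1],(300,220))
cv2.imwrite("pics/w4.png",np.clip(c*1.2,0,255).astype(np.uint8))
E
```

```text
[0.52917184 0.19525541 0.14380544] [-3.14061335e+00 -1.37487073e-03 -2.59491979e-01] 8.1 [ 0.4823549  -0.6835278  -3.50429874]
```

View pics/w4.png

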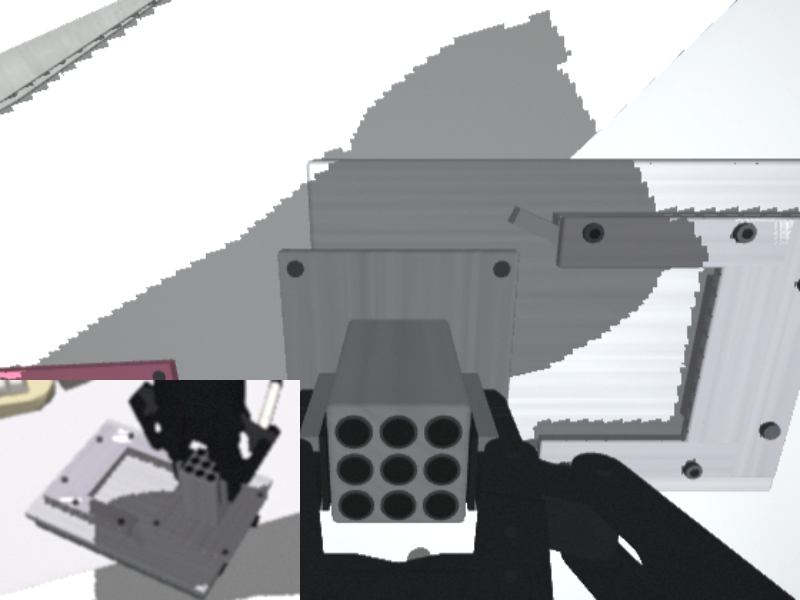

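```bash
python3 - <<'E'
from h import *;import pickle
o,s,t=pickle.load(open("w4.pkl","rb"));T=wristT(s,o)
C=lambda p,z:cast(s,np.array(p)*.7-.2,z,T)[:,:2]
y=-.2575;Rm=np.array([[np.cos(y),-np.sin(y)],[np.sin(y),np.cos(y)]])
print("tcp",np.array(o["ee_pos"][:2])@Rm)
for n,p,z in[("screws",[(593,232),(743,232),(692,470),(769,431)],.046),("lip",[(560,267),(680,267),(540,440),(685,438)],.043),("foot",[(280,250.5),(517,250.5)],.0455),("footscrew",[(295,268.5),(502,268.5)],.0455),("plat",[(312,159),(640,160)],.03),("wells",[(355,432),(443,432),(355,506),(441,505)],.1075)]:
    print(n,(C(p,z)@Rm).round(4).tolist())
E
```

```text
tcp [0.46200038 0.32357867]
screws [[0.529, 0.373], [0.5799, 0.3729], [0.5801, 0.2769], [0.6068, 0.2949]]
lip [[0.52, 0.36], [0.5624, 0.3599], [0.5191, 0.289], [0.5767, 0.2898]]
foot [[0.4222, 0.3668], [0.5038, 0.3666]]
footscrew [[0.427, 0.3604], [0.499, 0.3602]]
plat [[0.4324, 0.3964], [0.5489, 0.3958]]
wells [[0.4521, 0.3353], [0.4737, 0.3352], [0.4515, 0.3131], [0.4738, 0.3133]]
```

Call:
step_arm([
  [0,-0.0003,0.003],
  [0,0,0.003],
  [0,0,0.002],
  [0,0,0.001],
  [0,0,0],
  [0,0,0],
], jaw=[1,1,1,1,1,1], roll=[-0.001,0,0,0,0,0])

```text
time: 8.7
ee_pos: [0.5287, 0.1954, 0.1343]
eef_rot: [-3.141, -0.0, -0.258]
wrist_force: [-3.9, -0.7, 5.7]
grip_width: 0.0358
```

Call:
step_arm([
  [0,0,0.0005],
  [0,0,0],
  [0,0,0],
], jaw=[1,1,1], roll=[0,0,0])

```text
time: 9.0
ee_pos: [0.5287, 0.1954, 0.1343]
eef_rot: [-3.141, -0.0, -0.258]
wrist_force: [-4.6, -1.5, 9.2]
grip_width: 0.0354
```

Call:
step_arm([
  [0,0,-0.001],
  [0.004,0,0],
  [0.004,0,0],
  [0.004,0,0],
  [0.004,0,0],
  [0.004,0,0],
  [0,0,0],
  [0,0,0],
], jaw=[1,1,1,1,1,1,1,1], roll=[0,0,0,0,0,0,0,0])

```text
time: 9.8
ee_pos: [0.5489, 0.1902, 0.1343]
eef_rot: [-3.141, -0.001, -0.259]
wrist_force: [1.9, -0.2, 2.0]
grip_width: 0.0359
```

Call:
step_arm([
  [0.004,0,0],
  [0.004,0,0],
  [0.004,0,0],
  [0.004,0,0],
  [0.004,0,0],
  [0,0,0],
  [0,0,0],
  [0,0,0],
], jaw=[1,1,1,1,1,1,1,1], roll=[0,0,0,0,0,0,0,0])

```text
time: 10.6
ee_pos: [0.5678, 0.1851, 0.1343]
eef_rot: [-3.141, -0.001, -0.259]
wrist_force: [0.9, -0.0, 3.4]
grip_width: 0.0357
```

Call:
step_arm([
  [0.004,0,0],
  [0.004,0,0],
  [0.004,0,0],
  [0.004,0,0],
  [0.004,0,0],
  [0.004,0,0],
  [0.004,0,0],
  [0,0,0],
  [0,0,0],
  [0,0,0],
], jaw=[1,1,1,1,1,1,1,1,1,1], roll=[0,0,0,0,0,0,0,0,0,0])

```text
time: 11.6
ee_pos: [0.5946, 0.1781, 0.1343]
eef_rot: [-3.141, -0.0, -0.258]
wrist_force: [-1.8, 1.7, 4.9]
grip_width: 0.0357
```

Call:
step_arm([
  [0.001,0,0],
  [0.001,0,0],
  [0.001,0,0],
  [0.001,0,0],
  [0,0,0],
], jaw=[1,1,1,1,1], roll=[0,0,0,0,0])

```text
time: 12.1
ee_pos: [0.5979, 0.1772, 0.1343]
eef_rot: [-3.142, 0.001, -0.258]
wrist_force: [-5.2, 0.5, 7.3]
grip_width: 0.0355
```

Call:
step_arm([
  [0.001,0,-0.0006],
  [0.001,0,0],
  [0,0,0],
  [0,0,0],
], jaw=[1,1,1,1], roll=[0,0,0,0])

```text
time: 12.5
ee_pos: [0.6003, 0.1764, 0.1343]
eef_rot: [3.141, 0.0, -0.259]
wrist_force: [-1.2, 1.2, -0.6]
grip_width: 0.0353
```

Call:
step_arm([
  [0.001,0,0],
  [0.0005,0,0],
  [0,0,0],
  [0,0,0],
], jaw=[1,1,1,1], roll=[0,0,0,0])

```text
time: 12.9
ee_pos: [0.6018, 0.176, 0.1344]
eef_rot: [3.141, 0.0, -0.259]
wrist_force: [-1.2, -0.0, -3.7]
grip_width: 0.035
```

Call:
step_arm([
  [0.001,0,0],
  [0.0005,0,0],
  [0,0,0],
  [0,0,0],
], jaw=[1,1,1,1], roll=[0,0,0,0])

```text
time: 13.3
ee_pos: [0.6027, 0.1758, 0.1346]
eef_rot: [3.141, 0.001, -0.258]
wrist_force: [-5.6, 0.7, -2.0]
grip_width: 0.0355
```

Call:
step_arm([
  [0,0,0.0004],
  [0,0,0],
  [0,0,0],
], jaw=[1,1,1], roll=[0,0,0])

```text
time: 13.6
ee_pos: [0.6026, 0.1758, 0.1344]
eef_rot: [3.141, 0.001, -0.258]
wrist_force: [-5.4, 0.4, -0.4]
grip_width: 0.0356
```

Call:
step_arm([
  [0.0005,0,0],
  [0,0,0],
  [0,0,0],
  [0,0,0],
], jaw=[1,1,1,1], roll=[0,0,0,0])

```text
time: 14.0
ee_pos: [0.6027, 0.1758, 0.1344]
eef_rot: [3.141, 0.002, -0.258]
wrist_force: [-8.2, 1.6, 0.9]
grip_width: 0.0357
```

Call:
step_arm([
  [0.0005,0,0],
  [0,0,0],
  [0,0,0],
  [0,0,0],
], jaw=[1,1,1,1], roll=[0,0,0,0])

```text
time: 14.4
ee_pos: [0.6028, 0.1758, 0.1345]
eef_rot: [3.141, 0.003, -0.258]
wrist_force: [-10.6, 2.0, 2.1]
grip_width: 0.0359
```

Call:
step_arm([
  [0.0006,0,0],
  [0,0,0],
  [0,0,0],
], jaw=[1,1,1], roll=[0,0,0])

```text
time: 14.7
ee_pos: [0.603, 0.1757, 0.1345]
eef_rot: [3.141, 0.004, -0.258]
wrist_force: [-14.0, 2.1, 4.2]
grip_width: 0.036
```

Call:
step_arm([
  [0.0006,0,0],
  [0,0,0],
  [0,0,0],
], jaw=[1,1,1], roll=[0,0,0])

```text
time: 15.0
ee_pos: [0.6031, 0.1757, 0.1346]
eef_rot: [3.141, 0.005, -0.258]
wrist_force: [-17.0, 1.8, 6.1]
grip_width: 0.0353
```

Call:
step_arm([
  [0.0001,0,0],
  [0,0,0],
  [0,0,0],
  [0,0,0],
  [0,0,0],
  [0,0,0],
  [0,0,0],
  [0,0,0],
  [0,0,0],
  [0,0,0],
  [0,0,0],
], jaw=[1,1,1,1,1,1,1,1,1,1,1], roll=[0,0,0,0,0,0,0,0,0,0,0])

```text
time: 16.1
ee_pos: [0.6031, 0.1757, 0.1346]
eef_rot: [3.141, 0.005, -0.258]
wrist_force: [-16.2, 3.0, 6.4]
grip_width: 0.0356
```

Call:
step_arm([
  [-0.0007,0,0],
  [-0.0007,0,0],
  [-0.0006,0,0],
  [0,0,0],
  [0,0,0],
], jaw=[1,1,1,1,1], roll=[0,0,0,0,0])

```text
time: 16.6
ee_pos: [0.6027, 0.1758, 0.1345]
eef_rot: [3.141, 0.002, -0.258]
wrist_force: [-7.5, 0.7, -0.1]
grip_width: 0.0354
```

Call:
step_arm([
  [-0.0005,0,0],
  [0,0,0],
  [0,0,0],
  [0,0,0],
  [0,0,0],
  [0,0,0],
  [0,0,0],
  [0,0,0],
  [0,0,0],
  [0,0,0],
], jaw=[1,1,0.4,0.2,0,0,0,0,0,0], roll=[0,0,0,0,0,0,0,0,0,0])

```text
time: 17.6
ee_pos: [0.6031, 0.1758, 0.1344]
eef_rot: [3.142, -0.0, -0.259]
wrist_force: [-0.8, 0.5, -0.5]
grip_width: 0.0855
```

Call:
step_arm([
  [0,0,-0.01],
  [0,0,-0.02],
  [0,0,-0.025],
  [0,0,-0.025],
  [0,0,-0.02],
  [0,0,0],
  [0,0,0],
  [0,0,0],
], jaw=[0,0,0,0,0,0,0,0], roll=[0,0,0,0,0,0,0,0])

```text
time: 18.4
ee_pos: [0.6028, 0.1757, 0.2334]
eef_rot: [3.141, 0.001, -0.259]
wrist_force: [0.3, -0.0, -0.3]
grip_width: 0.0857
```

```bash
python3 - <<'E'
from bench import *;from h import *;import pickle
o=observe();s=snapshot("wrist");t=snapshot("side");o2=observe();pickle.dump((o,s,t),open("w5.pkl","wb"))
print(o["ee_pos"],o["eef_rot"],o2["time"],o2["wrist_force"])
c=np.zeros((600,800,3));c[:,:]=cv2.resize(s["image"][0:420,:,::-1],(800,600))
c[380:600,0:300]=cv2.resize(t["image"][220:352,130:310,::-1],(300,220))
cv2.imwrite("pics/w5.png",np.clip(c*1.2,0,255).astype(np.uint8))
E
```

```text
[0.60277478 0.1756739  0.23341516] [ 3.14086474e+00  1.13907741e-03 -2.58529635e-01] 18.5 [0.30569049 0.28373255 0.65809844]
```

View pics/w5.png

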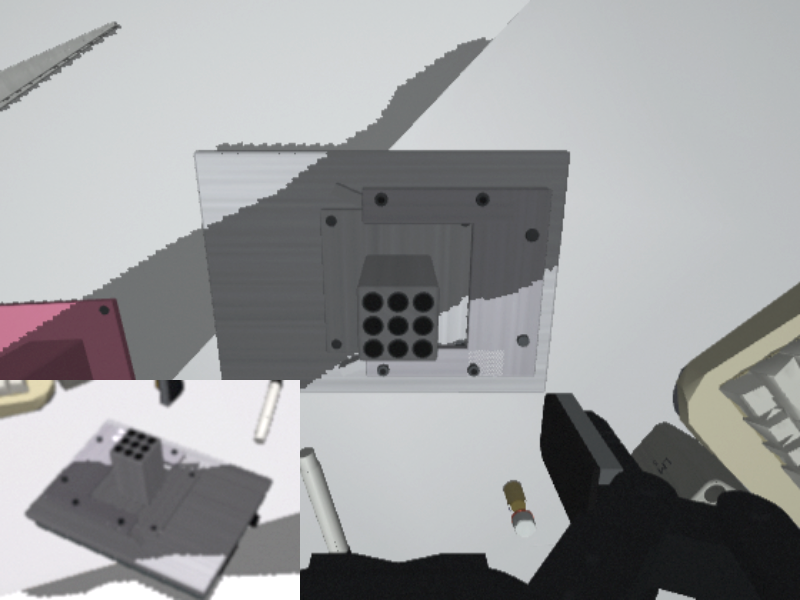

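The block stands upright in the holder, clear of the fingers. Its rear foot screws are at (331,221) and (336,344), and the well grid is at (397,325). Next is a numeric check against the holder screws.

```bash
python3 - <<'E'
from bench import *;from h import *;import pickle
o,s,t=pickle.load(open("w5.pkl","rb"));T=wristT(s,o)
C=lambda p,z:cast(s,np.array(p)*.7-.2,z,T)[:,:2]
y=-.2575;Rm=np.array([[np.cos(y),-np.sin(y)],[np.sin(y),np.cos(y)]])
S=C([(381,199.5),(383,370),(482.5,199.5),(473,370),(532,235),(523,340.5)],.046)@Rm
f=C([(331,221),(336.5,344)],.036)@Rm;w=C([(373,301.5),(423,301.5),(372,349),(423,349)],.098)@Rm
c=np.array([S[:2,0].mean(),S[:,1].mean()])
print("screws",(S-c).round(4).tolist(),"\nfoot screws",(f-c).round(4).tolist(),"\nwells",(w-c).mean(0),w-c)
u=f[0]-f[1];print("foot yaw err",np.arctan2(-u[0],u[1]),"time",observe()["time"])
E
```

```text
screws [[0.0, 0.0481], [-0.0, -0.048], [0.0517, 0.0481], [0.0513, -0.0481], [0.0785, 0.0298], [0.0784, -0.0299]] 
foot screws [[-0.0273, 0.0355], [-0.0273, -0.0363]] 
wells [ 0.00857681 -0.00037168] [[-0.00215321  0.01088735]
 [ 0.01956169  0.01086882]
 [-0.00298848 -0.01161324]
 [ 0.01988725 -0.01162966]]
foot yaw err 0.0008489984036325486 time 18.5
```

```bash
python3 -c "
from bench import *
print(finish_job())"
```

```text
the job is handed in; nothing more can be done
None
```

I set the grey tube block on the platform, slid it under the lips to the hidden stop, pressed it home, released it, and handed the job in at about 18.5 s. `finish_job()` gives no verdict, so whether it passed is not known.

- **Stop:** I felt it with the block's centre about 8.6 mm along the shaker's +x, or 19.4 mm short of the deepest home point. That is within the 21 mm adjustment range.
- **Press:** I held it for just over 1 s with 16–17 N at the wrist, which I estimate is about 12–15 N at the stop after sliding drag. The highest wrist reading was about 17 N.
- **Last check:** The wrist camera put the block about 0.4 mm off the middle line and within 0.001 rad of square. It looked upright, the gripper was fully open and about 100 mm higher, and the wrist force was near zero.
- **Disagreement:** The first top-camera estimate of the shaker was about 4 mm off the wrist camera's in y. I used the wrist camera, and the block slid in without noticeable side force.
- **Not checked:** I didn't re-measure the other things on the bench, but the wrist force showed no sign of touching any of them.

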